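# Shut and lock the filter cover of the dust extractor

## Robot

A 7-joint arm with a two-finger parallel gripper is mounted at the origin on the work surface. World frame = base frame: x ahead of the robot, y to its left, z up, the work surface at z = 0. Lengths are in mm, angles in rad, forces in N, time in s.
With the tool pointing down it reaches from about 375 to 925 mm from the base axis. Payload 3.1 kg.
Tool frame: the origin (TCP) lies midway between the tips of the shut fingers; the grasp point (between the pads) lies 19 mm behind it; z points along the fingers, y is the line along which they close (so a half turn about z gives the same grasp; the last joint's range is limited). The gripper opens to 85 mm and grips with 20 to 120 N. Pads are 22 mm wide; open, the fingers measure 114 mm over their backs; the gripper's body (76 mm by 85 mm) begins 54 mm behind the grasp point. The pads swing forward as they close: fully open they stand 13 mm farther back than shut.
Start: joints at [-1.326, 0.383, 0.044, 1.598, -0.018, 1.161, -0.05], TCP at [218.458, 612.191, 193.269] pointing down, gripper open.
Joint ranges: [-2.61, 2.61], [-0.41, 2.15], [-1.48, 1.57], [0, 2.5], [-1.57, 4.71], [0.05, 1.97], [-2.85, 2.85]. Speed limits (rad/s): [2.79, 2.79, 3.14, 3.14, 3.14, 3.14, 3.14].

## Interface

Orientations are given as [roll, pitch, yaw] about the fixed x, y, z axes, in that order (R = Rz(yaw) Ry(pitch) Rx(roll)).
In Python, from station import sensors, read_camera, bot, search_frame, cut_out gives the robot as it stands.
- The arm moves only by the tool step_arm, never from a script. Its argument "moves" is a list of rows, each a list of 7 numbers: the shift along the tool's x, y, z in units of 60 mm (1.0 is 60 mm), then the turn, a rotation vector about the tool's x, y, z in units of 0.08 rad (1.0 is 0.08 rad), then the gripper command: -1 is fully open, 1 is shut, values between are in proportion. A call has 1 to 12 rows; each row shifts and turns the commanded pose from where the row before left it, along the tool's axes as they then stand; what a row does not reach is not made up. A row lasts 1/8 s, in which the tool goes at most 62.5 mm and 10.7 degrees, less where a joint would pass 70% of its speed; a pose out of reach is approached as far as the arm can. A call with a number of a shift or a turn outside -1 to 1 is refused whole. A call with a gripper value outside its range is refused whole. The fingers move at their own pace and stop on an object; the grip force is fixed at half the most. Time passes only in rows, so rows that do not move let the fingers close. It gives the time, the measured TCP pose, the force, the opening and the grip force at its end, in the units of the state.
- sensors.state(): the state, without advancing time (a new reading comes with each control period).
- read_camera(name): name is "scene" or "top" or "wrist"; returns a dict with "frame" (480x640x3 uint8, blue, green, red), "K" (3x3 intrinsics, pixels), "k1" (the pictures are not rectified: a ray, as slopes to the right and down, at radius r is drawn at 1 + k1 r^2 times it, then the intrinsics apply), "rvec" (rotation vector, rad) and "tvec" (3), from world to camera coordinates, as OpenCV has them. Camera axes: x right, y down, z forward; pixel columns grow to the right and rows downward; lengths in mm; the calibration is good to about 2 mm. A picture is of the moment at which its call begins. There is no depth.
- bot.sign_off(): hands the job in; it is judged then, once.
Trained networks look in a picture, given as the dict that the camera call returned (one of the last four; its "shot" number tells which), for a name from the list of things; names that differ only in an ending like _2 or _b are one class to them, and where a whole thing is asked for, a point or a joint stands for the part that bears it (a point fixed in the world has none). Each returns a list of dicts, best first, with "conf" (0 to 1); they miss things now and then, are a little off and sometimes report something else, mostly with a low value. They report only what shows in the picture. A call takes as long as a camera call.
- search_frame(picture, query): "xyz" ([x, y, z] in mm, in world coordinates, good to about 4 mm: the middle of the surface that is visible of it).
- cut_out(picture, query): "pixels" (480x640 bool, what is visible of it).
The state is a dict: "clock": time; "joint_positions": joint angles; "joint_velocities": joint speeds; "tau": joint torques, N m; "ee_pos": TCP position; "tool_rot": TCP orientation; "ft_force": force on the tool from outside, world axes, zero at the start; "torque": the same for the moment, N m; "grip_width": finger opening in mm; "grip_force": force on a finger pad.
Only numpy, scipy, OpenCV 4.12 (cv2) and the standard library are available. Lean on these libraries where they do the work, as an engineer would, in place of code of your own. Each camera call takes 0.05 s, during which the arm holds its last target. There are 200 camera calls.

## Task

The filter cover on top of the dust extractor has been left ajar. Push it down shut against its springy seal, set the fingertips in the slot of its turn-lock and turn the lock clockwise a full quarter turn, to its stop, so that the cover stays locked shut when you let go. Only push and turn with the fingers: lift nothing, don't open the cover further, and leave the things in the tray and on the bench where they are.

Things in the scene. Friction and masses are not known exactly. Their poses are not given: they have to be found in the camera images.
- extractor: Portable dust extractor, fixed to the bench: light grey case 300 mm deep (x), 400 wide (y), 190 high. Origin: centre of its underside, on the bench; z up; at yaw 0 its front (hose port, switches) faces the robot (-x). The filter cover lies on the left (+y) part of its top; on the right is a sunk tray, y -188 to -85 mm, floor 165 mm up, holding loose things.
- cover_hinge (a point): Middle of the cover's hinge line, which runs along the extractor's y, at 125, 58, 193 mm in the extractor's frame. Axes as the extractor's. The hinge is stiff: the cover stays where it is left and closes with 1 to 2 N at its front edge, until the seal.
- cover (a joint): Angle of the filter cover, rad: 0 = fully shut on its stop, grows as it opens. Below 0.05 rad (last 12 mm at the front edge) a springy seal pushes back: fully shut needs about 10 N at the front edge or 14 N at the lock, and it lifts the unlocked cover again by about 8 mm (0.03 rad) when let go. Locked and let go, the cover rests at about 0.01 rad.
- cover_edge (a point): Middle of the cover's front edge, on its top face, 250 mm in front of the hinge line. The cover is a dark grey plate 10 mm thick, 256 mm wide; shut, its flat top is 203 mm above the bench. Axes as the cover's: x to the rear along the cover, z square to its top.
- lock (a joint): Turn of the lock, rad: 0 = unlocked (slot across the cover's width), 1.571 = locked, at its stop (slot front to rear). Grows clockwise seen from above; stiff, about 0.1 N m; stays where left. From about 0.8 rad its cam tongue goes under a keeper bar and draws the cover down, if the cover is below about 0.03 rad (pressing it down helps); if it is higher the tongue jams on the bar or passes above it.
- lock_slot (a point): Centre of the floor of the lock's finger slot, on its axis, 190 mm in front of the hinge, 3 mm above the plate's top. The lock is a black disc 88 mm across (slot floor bare steel), flush in a fixed raised collar (116 mm across at its foot, 19 mm high). Slot: 64 mm long, 30 wide, 16 deep, open upward. Axes turn with the lock: y along the slot, z up its axis; a light dot marks the -y end.
- sanding_block_mid (a point): Cork sanding block, 110 x 66 x 30 mm, lying in the extractor's tray. This point is its centre, half-way up. Not part of the work: leave it.
- sleeve_mid (a point): Black rubber hose sleeve, 58 mm across, 70 mm tall, standing in the extractor's tray. This point is its centre, half-way up. Not part of the work: leave it.
- sander_mid (a point): Round random-orbit sander, 150 mm pad, about 170 mm tall, standing on the bench beside the extractor (right of it, -y). This point is its centre, half-way up. Not part of the work: leave it.
- discs_mid (a point): Stack of abrasive discs, 150 mm across, 24 mm high, on the bench left of the extractor. This point is its centre, half-way up. Not part of the work: leave it.
- glue_mid (a point): White glue bottle, 60 mm across, 165 mm tall, on the bench left of the extractor. This point is its centre, half-way up. Not part of the work: leave it.
- offcut_mid (a point): Walnut offcut, 150 x 60 x 40 mm, on the bench. This point is its centre, half-way up. Not part of the work: leave it.
- tape_mid (a point): Black tape measure, 70 x 38 x 66 mm, on the bench. This point is its centre, half-way up. Not part of the work: leave it.

How it is judged:
By the outcome, as a careful person would: the job done as asked, in the order asked, and still so for the second after the job is handed in, with the robot touching nothing.
It also fails if it takes over 43 s, if anything falls off the work surface, if the arm or the gripper's body presses on something with over 40 N, if the wrist force passes 120 N, or if a joint passes its speed limit or range.

## Working session

There is one attempt and no reset: what is moved stays moved. The work goes in short steps, Python scripts to look and compute and a tool call to move; the robot and the scene stay as the last step left them, time stands still between calls to the robot, and variables do not carry over. Pictures are saved under pics/ and viewed, at most 13 in all, crops included, and the job is handed in when it is done.

Besides the shell and the picture viewer there is one more tool, called after "Emit:" by a JSON object that holds its "name" and its "arguments". step_arm: Moves the arm, as the interface text tells. Its arguments: {"type":"object","properties":{"moves":{"type":"array"}},"required":["moves"]}

```bash
mkdir -p pics
python3 - <<'E'
from station import *
import cv2
s=sensors.state();print({k:s[k] for k in('clock','ee_pos','tool_rot','ft_force','grip_width')})
for c in('scene','top'):
    p=read_camera(c);cv2.imwrite(f'pics/{c}1.png',p['frame'])
    for q in('extractor','cover_hinge','cover_edge','lock_slot','cover','lock','glue_mid','sleeve_mid','sander_mid'):
        print(c,q,[([round(float(v)) for v in d['xyz']],round(d['conf'],2)) for d in search_frame(p,q)[:2]])
E
```

```text
{'clock': 0.0, 'ee_pos': array([218.12805432, 611.18466059, 191.85561038]), 'tool_rot': array([-3.13892646e+00,  1.54166802e-04,  2.79891689e+00]), 'ft_force': array([ 0.10161333, -0.80744098, -0.18400458]), 'grip_width': 85.40448519915039}
scene extractor [([668, 63, 191], 0.8)]
scene cover_hinge [([668, 62, 194], 0.58)]
scene cover_edge [([639, 129, 260], 0.8)]
scene lock_slot [([584, 142, 290], 0.76)]
scene cover [([640, 127, 252], 0.91)]
scene lock [([585, 146, 292], 0.81), ([667, 60, 190], 0.74)]
scene glue_mid [([748, 334, 114], 0.78)]
scene sleeve_mid [([695, -52, 206], 0.85)]
scene sander_mid [([645, -248, 146], 0.62)]
top extractor [([584, 101, 185], 0.71)]
top cover_hinge [([584, 101, 188], 0.74), ([588, 140, 290], 0.74)]
top cover_edge [([619, 143, 265], 0.64), ([555, -49, 195], 0.41)]
top lock_slot [([592, 146, 289], 0.7)]
top cover [([623, 141, 264], 0.95)]
top lock []
top glue_mid [([716, 334, 112], 0.89), ([411, -437, 61], 0.16)]
top sleeve_mid [([676, -53, 204], 0.84)]
top sander_mid [([596, -226, 162], 0.76)]
```

View pics/scene1.png

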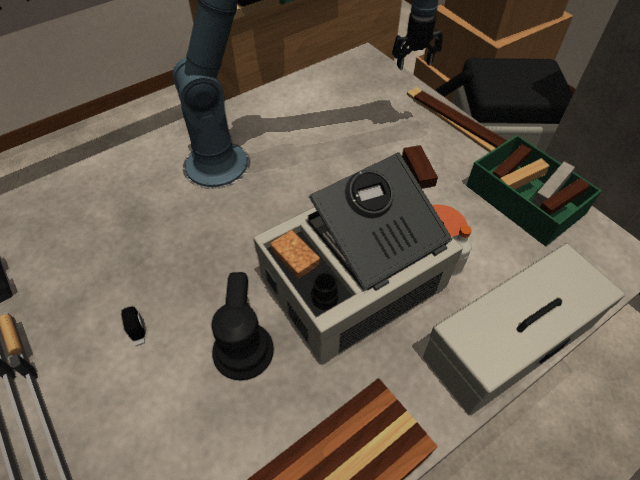

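View pics/top1.png

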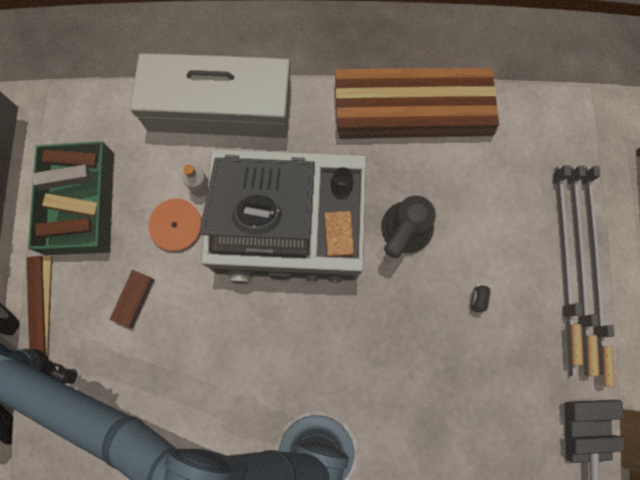

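Top view: extractor case corners are at about (210,150), (366,155), (362,272) and (205,265). The cover is raised by roughly 0.4 rad, with the lock slot at (257,212) and nearly across. The glue bottle and discs are to its left, clear of the cover. Next I'll zoom in for the corners.

```bash
cat > h.py <<'E'
from station import *
import cv2, numpy as np
from scipy.optimize import least_squares
from scipy.spatial.transform import Rotation as R
def ray(p,uv):
    K=p['K'];d=(np.array(uv,float)-[K[0][2],K[1][2]])/[K[0][0],K[1][1]];k=p['k1']
    u=d.copy()
    for _ in range(20): u=d/(1+k*(u@u))
    M=cv2.Rodrigues(np.array(p['rvec'],float))[0];t=np.array(p['tvec'],float).ravel()
    return -M.T@t, M.T@np.array([*u,1])
def atz(p,uv,z):
    c,d=ray(p,uv);return c+d*(z-c[2])/d[2]
def proj(p,X):
    return cv2.projectPoints(np.array(X,float).reshape(-1,3),np.array(p['rvec'],float),np.array(p['tvec'],float),np.array(p['K'],float),np.array([p['k1'],0,0,0,0],float))[0].reshape(-1,2)
E
python3 - <<'E'
from h import *
p=read_camera('top');a=p['frame'][140:290,195:375]
cv2.imwrite('pics/t2.png',cv2.resize(a,None,fx=4,fy=4,interpolation=cv2.INTER_CUBIC))
for uv in((210,150),(366,155),(362,272),(205,265)): print(atz(p,uv,190).round())
E
```

```text
[772. 281. 190.]
[ 761. -119.  190.]
[ 459. -107.  190.]
[473. 279. 190.]
```

View pics/t2.png

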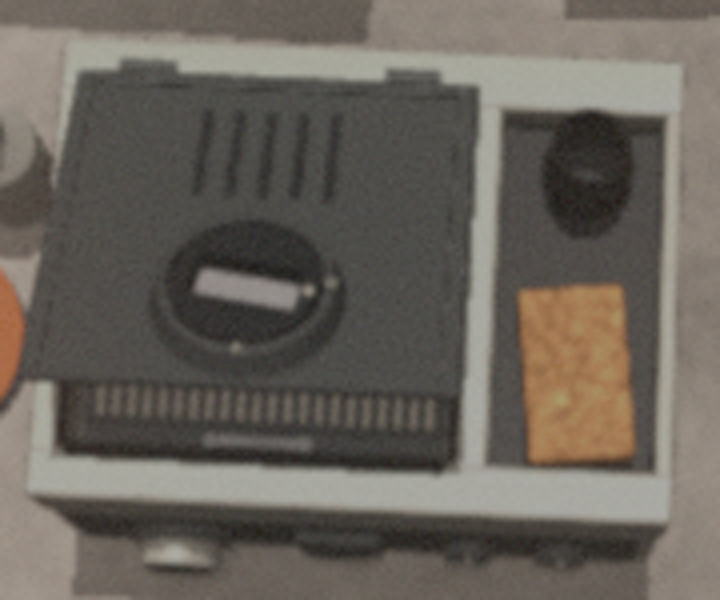

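```bash
cat >> h.py <<'E'
def pts(q,loc):  # extractor frame -> world
    x,y,w=q[:3];return R.from_euler('z',w).apply(np.array(loc,float))+[x,y,0]
def cov(th,r,y,h): # cover: r ahead of hinge, h above plate top
    z=10+h;return [125-r*np.cos(th)+z*np.sin(th),58+y,193+r*np.sin(th)+z*np.cos(th)]
E
python3 - <<'E'
from h import *
p=read_camera('top');s=read_camera('scene')
m=np.array([(65,42),(682,66),(668,525),(28,493),(25,380),(460,385),(247,288)])/4+[195-.4,140-.4]
loc=[(150,200,190),(150,-200,190),(-150,-200,190),(-150,200,190)]
def f(q):
    L=loc+[cov(q[3],250,128,0),cov(q[3],250,-128,0),cov(q[3],190,0,3)]
    a=(proj(p,pts(q,L))-m)
    b=proj(s,pts(q,[cov(q[3],190,0,3),cov(q[3],250,128,0)]))-np.array([(370,193),(311,191)])
    return np.r_[a.ravel(),.7*b.ravel()]
r=least_squares(f,[615,85,0,.4],loss='soft_l1');q=r.x
print(q,r.fun.reshape(-1,2).round(1).tolist())
for th in(q[3],0): print(pts(q,[cov(th,250,0,0),cov(th,190,0,3),cov(th,190,0,19)]).round(1))
E
```

```text
[ 6.19408664e+02  8.53773358e+01 -3.21674568e-02  4.25873667e-01] [[-0.4, -1.6], [0.9, -1.8], [1.6, -0.4], [-1.0, 0.7], [-2.4, -1.1], [0.9, 2.2], [0.4, 2.6], [-0.5, 0.0], [61.5, -28.3]]
[[522.8 146.5 305.4]
 [578.6 144.7 283.3]
 [585.2 144.5 297.9]]
[[496.3 147.4 203. ]
 [556.3 145.4 206. ]
 [556.3 145.4 222. ]]
```

Run:
```python
from h import *
p=read_camera('top');s=read_camera('scene')
m=np.array([(65,42),(682,66),(668,525),(28,493),(25,380),(460,385),(247,288)])/4+[195-.4,140-.4]
loc=[(150,200,190),(150,-200,190),(-150,-200,190),(-150,200,190)]
def f(q):
    L=loc+[cov(q[3],250,128,0),cov(q[3],250,-128,0),cov(q[3],190,0,3)]
    a=(proj(p,pts(q,L))-m)
    b=proj(s,pts(q,[cov(q[3],190,0,3),cov(q[3],250,-128,0),cov(q[3],250,128,0),(150,200,190)]))-np.array([(370,193),(311,191),(400,157),(463,247)])
    return np.r_[a.ravel(),.7*b.ravel()]
r=least_squares(f,[615,85,0,.4],loss='soft_l1');q=r.x
print(q,r.fun.reshape(-1,2).round(1).tolist())
np.save('q.npy',q)
for th in(q[3],0): print(pts(q,[cov(th,250,0,0),cov(th,190,0,3),cov(th,190,0,19)]).round(1))
# slot direction seen in the cover plane
for uv in((197,280),(297,295)):
    c,d=ray(p,np.array(uv)/4+[194.6,139.6])
    O,A,B=pts(q,[cov(q[3],190,0,3),cov(q[3],190,1,3),cov(q[3],191,0,3)])
    print(np.linalg.solve(np.c_[A-O,B-O,-d],c-O)[:2])
st=sensors.state();M=R.from_euler('xyz',st['tool_rot']).as_matrix();print(M.round(3))
```

```text
[ 6.18895466e+02  8.55605632e+01 -3.62251246e-02  4.50858640e-01] [[-0.2, -1.7], [1.0, -1.3], [1.3, 0.1], [-1.3, 0.6], [-3.0, -3.0], [0.7, 0.8], [0.1, 1.4], [0.0, -0.5], [-1.1, 1.5], [0.1, -5.3], [0.8, -0.4]]
[[525.4 147.  310.9]
 [580.7 145.  287.5]
 [587.6 144.7 301.9]]
[[496.1 148.  203. ]
 [556.  145.9 206. ]
 [556.  145.9 222. ]]
[30.47179926 -8.53073251]
[-28.85794062  -0.4117112 ]
[[-0.942  0.336 -0.   ]
 [ 0.336  0.942  0.   ]
 [ 0.     0.    -1.   ]]
```

```bash
cat >> h.py <<'E'
def plan(tgts,g):
    """tgts: list of (xyz, yaw, nrows); prints tool-axis rows from the measured pose"""
    st=sensors.state();P=np.array(st['ee_pos']);M=R.from_euler('xyz',st['tool_rot'])
    for t,yaw,n in tgts:
        T=R.from_euler('xyz',[np.pi,0,yaw]);w=(M.inv()*T).as_rotvec()/n;P0=P.copy()
        out=[]
        for i in range(n):
            d=M.inv().apply((np.array(t)-P)/(n-i));out.append([*(d/60).round(2).tolist(),*(w/.08).round(2).tolist(),g])
            P=P+M.apply(d);M=M*R.from_rotvec(w)
        print('\n'.join(map(str,out)).replace(' ',''),'\n')
E
python3 - <<'E'
from h import *
q=np.load('q.npy')
a=pts(q,[cov(t,230,80,0) for t in(.45,.25,.1,0)]);print(a.round(1))
plan([([260,560,370],3.0,4),(a[0]+[0,0,60],3.105,9)],1)
E
```

```text
[[546.2 226.3 302. ]
 [528.6 226.9 259.6]
 [521.1 227.2 225.9]
 [519.  227.3 203. ]]
[-0.24,-0.15,-0.74,0.0,-0.0,-0.63,1]
[-0.23,-0.16,-0.74,0.0,-0.0,-0.63,1]
[-0.22,-0.17,-0.74,0.0,-0.0,-0.63,1]
[-0.21,-0.18,-0.74,0.0,-0.0,-0.63,1] 

[-0.61,-0.54,0.01,-0.0,0.0,-0.15,1]
[-0.61,-0.54,0.01,-0.0,0.0,-0.15,1]
[-0.6,-0.55,0.01,-0.0,0.0,-0.15,1]
[-0.59,-0.56,0.01,-0.0,0.0,-0.15,1]
[-0.59,-0.56,0.01,-0.0,0.0,-0.15,1]
[-0.58,-0.57,0.01,-0.0,0.0,-0.15,1]
[-0.57,-0.58,0.01,-0.0,0.0,-0.15,1]
[-0.57,-0.59,0.01,-0.0,0.0,-0.15,1]
[-0.56,-0.59,0.01,-0.0,0.0,-0.15,1]
```

Emit:
{"name": "step_arm", "arguments": {"moves": [[-0.24,-0.15,-0.74,0,0,-0.63,1],[-0.23,-0.16,-0.74,0,0,-0.63,1],[-0.22,-0.17,-0.74,0,0,-0.63,1],[-0.21,-0.18,-0.74,0,0,-0.63,1],[-0.61,-0.54,0,0,0,-0.15,1],[-0.61,-0.54,0,0,0,-0.15,1],[-0.6,-0.55,0,0,0,-0.15,1],[-0.59,-0.56,0,0,0,-0.15,1],[-0.59,-0.56,0,0,0,-0.15,1],[-0.58,-0.57,0,0,0,-0.15,1],[-0.57,-0.58,0,0,0,-0.15,1],[-0.57,-0.59,0,0,0,-0.15,1]]}}

```text
clock: 2.75
ee_pos: [516.2, 262.2, 371.1]
tool_rot: [3.141, 0.0, 3.097]
ft_force: [0.4, 0.4, -0.5]
grip_width: 0.3
grip_force: 0.0
```

Emit:
{"name": "step_arm", "arguments": {"moves": [[-0.56,-0.59,0,0,0,-0.15,1],[0,0,0,0,0,0,1]]}}

```text
clock: 3.0
ee_pos: [550.5, 220.1, 371.1]
tool_rot: [-3.139, 0.002, 3.098]
ft_force: [0.4, 0.1, 0.6]
grip_width: -0.1
grip_force: 0.0
```

Run:
```python
from h import *
q=np.load('q.npy')
s=sensors.state();print(s['clock'],s['ee_pos'],s['tool_rot'],s['ft_force'],s['joint_positions'])
p=read_camera('wrist');cv2.imwrite('pics/w1.png',p['frame'])
print([d['xyz'] for d in search_frame(p,'lock_slot')[:1]],[d['xyz'] for d in search_frame(p,'cover_edge')[:1]])
plan([([546,226,312],3.105,2)]+[(x,3.105,n) for x,n in zip(pts(q,[cov(t,230,80,0) for t in(.4,.3,.2,.1)]),(2,2,2,2))],1)
```

```text
3.0 [550.45564244 220.05947862 371.0625087 ] [-3.13887596e+00  1.86922680e-03  3.09769495e+00] [0.37030847 0.11877289 0.60720216] [-0.7557714   0.17722582  0.35600521  1.50894963 -0.05854782  1.46599174
  1.12810477]
[[588.7, 146.5, 291.8]] [[570.1, 136.4, 286.6]]
[0.01,-0.01,0.49,0.0,-0.0,0.03,1]
[0.01,-0.01,0.49,0.0,-0.0,0.03,1] 

[0.04,0.0,0.17,0.0,0.0,-0.0,1]
[0.04,0.0,0.17,0.0,0.0,-0.0,1] 

[0.07,-0.0,0.18,-0.0,0.0,-0.0,1]
[0.07,-0.0,0.18,-0.0,0.0,-0.0,1] 

[0.06,-0.0,0.18,0.0,0.0,-0.0,1]
[0.06,-0.0,0.18,0.0,0.0,-0.0,1] 

[0.04,-0.0,0.19,0.0,0.0,-0.0,1]
[0.04,-0.0,0.19,0.0,0.0,-0.0,1]
```

View pics/w1.png

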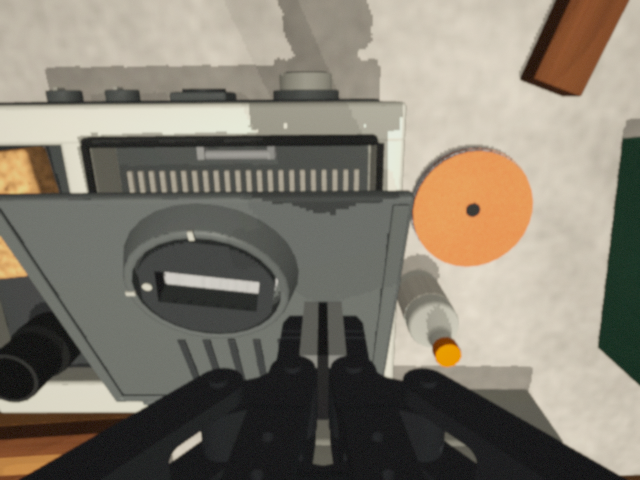

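The wrist view shows the lock at (210,283) with its slot nearly across the cover and the dot at (147,287). The fingertips are over the plate on the +y side, clear of the collar. Now I'll push down along the arc.

Emit:
{"name": "step_arm", "arguments": {"moves": [[0,0,0.5,0,0,0,1],[0,0,0.5,0,0,0,1],[0.04,0,0.17,0,0,0,1],[0.05,0,0.17,0,0,0,1],[0.07,0,0.18,0,0,0,1],[0.07,0,0.18,0,0,0,1],[0.06,0,0.18,0,0,0,1],[0.06,0,0.18,0,0,0,1],[0.04,0,0.19,0,0,0,1],[0.04,0,0.19,0,0,0,1]]}}

```text
clock: 4.4
ee_pos: [521.4, 227.3, 223.6]
tool_rot: [-3.142, -0.0, 3.108]
ft_force: [0.5, -0.6, -1.1]
grip_width: -0.2
grip_force: 0.3
```

Emit:
{"name": "step_arm", "arguments": {"moves": [[0.02,0,0.1,0,0,0,1],[0.02,0,0.1,0,0,0,1],[0.01,0,0.08,0,0,0,1],[0,0,0.06,0,0,0,1],[0,0,0,0,0,0,1]]}}

```text
clock: 5.03
ee_pos: [518.5, 227.4, 203.8]
tool_rot: [-3.141, -0.0, 3.108]
ft_force: [0.1, 1.0, -0.0]
grip_width: 0.2
grip_force: 0.0
```

Run:
```python
from h import *
p=read_camera('wrist');cv2.imwrite('pics/w2.png',p['frame'])
print([d['xyz'] for d in search_frame(p,'lock_slot')[:1]],sensors.state()['ft_force'])
```

```text
[[538.4, 134.1, 253.8]] [ 0.63877008  0.16306178 -0.13001647]
```

View pics/w2.png

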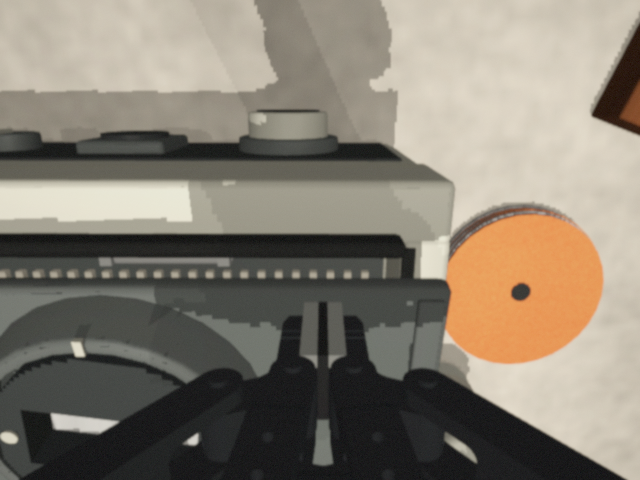

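Run:
```python
from h import *
p=read_camera('scene');t=read_camera('top')
print([d['xyz'] for d in search_frame(p,'lock_slot')[:1]],[d['xyz'] for d in search_frame(t,'lock_slot')[:1]])
a=cv2.resize(p['frame'][130:330,240:490],(750,600));b=cv2.resize(t['frame'][140:290,195:375],(720,600))
cv2.imwrite('pics/st.png',cv2.resize(np.hstack([a,b]),(800,327)))
```

```text
[[560.4, 145.9, 247.7]] [[566.7, 147.4, 247.7]]
```

View pics/st.png

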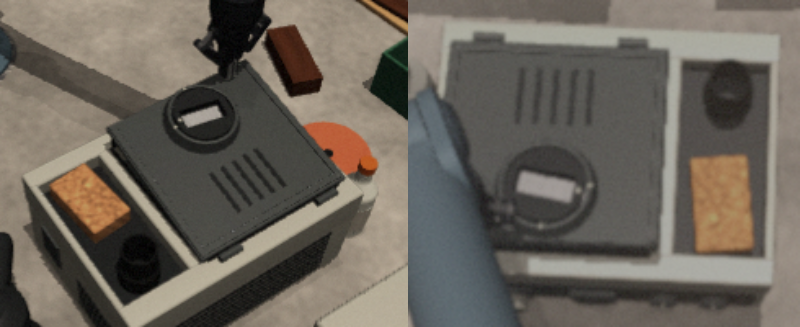

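Run:
```python
from h import *
q=np.load('q.npy')
p=read_camera('scene');t=read_camera('top');w=read_camera('wrist')
for th in(0,.03,.06,.1,.15,.2):
    L=pts(q,[cov(th,250,-128,0),cov(th,250,128,0),cov(th,190,0,3)])
    print(th,proj(p,L).round().tolist(),proj(t,L[[0,2]]).round().tolist(),proj(w,L[[1,2]]).round().tolist())
print('meas (306,210) (389,170) (364,202) | (312,253.5) (258,226) | wrist edge corner (447,283), collar mark (78,348)')
print(proj(w,[sensors.state()['ee_pos']]), proj(w,pts(q,[(-150,200,190)])))
s=sensors.state();print(s['ft_force'],s['tau'])
```

```text
0 [[304.0, 216.0], [388.0, 174.0], [361.0, 209.0]] [[310.0, 258.0], [259.0, 231.0]] [[432.0, 239.0], [155.0, 359.0]]
0.03 [[304.0, 214.0], [388.0, 172.0], [362.0, 207.0]] [[310.0, 257.0], [259.0, 230.0]] [[436.0, 245.0], [150.0, 367.0]]
0.06 [[304.0, 212.0], [389.0, 170.0], [362.0, 206.0]] [[310.0, 256.0], [259.0, 229.0]] [[440.0, 253.0], [146.0, 376.0]]
0.1 [[304.0, 210.0], [389.0, 168.0], [362.0, 204.0]] [[310.0, 255.0], [258.0, 228.0]] [[447.0, 264.0], [139.0, 389.0]]
0.15 [[304.0, 207.0], [390.0, 165.0], [363.0, 202.0]] [[310.0, 253.0], [258.0, 227.0]] [[455.0, 282.0], [131.0, 407.0]]
0.2 [[305.0, 204.0], [392.0, 162.0], [364.0, 200.0]] [[310.0, 251.0], [258.0, 225.0]] [[465.0, 304.0], [122.0, 427.0]]
meas (306,210) (389,170) (364,202) | (312,253.5) (258,226) | wrist edge corner (447,283), collar mark (78,348)
[[323.22589573 280.63837356]] [[460.43587017 177.42139923]]
[ 0.73769105 -0.17710372 -0.08509878] [ 2.26832679e-03 -3.33738828e+01  2.15646878e+00 -2.45898879e+01
  1.08708037e-02  2.82243836e-04 -1.83485082e-05]
```

The cover is at about 0.12 rad (front edge around wrist row 283) and there is no seal force yet. The fingertips sit a little behind the nominal TCP, so I'll press further and watch the force.

Emit:
{"name": "step_arm", "arguments": {"moves": [[0,0,0.1,0,0,0,1],[0,0,0.1,0,0,0,1],[0,0,0,0,0,0,1]]}}

```text
clock: 5.85
ee_pos: [517.9, 227.2, 191.0]
tool_rot: [-3.14, -0.002, 3.109]
ft_force: [0.4, 0.8, 0.6]
grip_width: -0.1
grip_force: 0.0
```

Run:
```python
from h import *
p=read_camera('scene');w=read_camera('wrist')
a=cv2.resize(p['frame'][120:240,300:440],(560,480),interpolation=cv2.INTER_CUBIC)
b=cv2.resize(w['frame'][200:480,0:640],(800,350))
cv2.imwrite('pics/s3.png',cv2.resize(np.hstack([cv2.resize(a,(408,350)),b]),(800,232)) )
cv2.imwrite('pics/s3.png',np.vstack([cv2.resize(a[:,:],(800,600))[150:400],b]))
print(proj(p,[sensors.state()['ee_pos']]))
```

```text
[[377.11737724 189.15917504]]
```

View pics/s3.png

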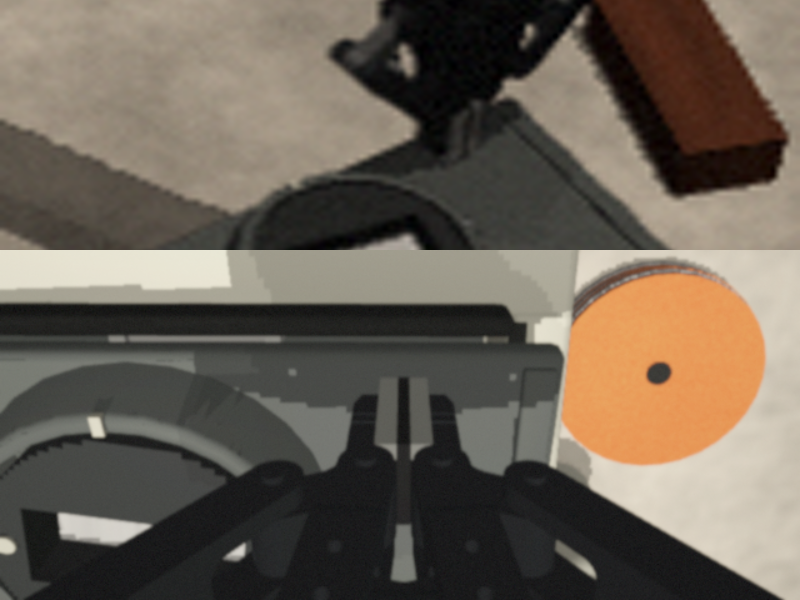

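Run:
```python
from h import *
q=np.load('q.npy');p=read_camera('scene');w=read_camera('wrist')
e=np.array(sensors.state()['ee_pos'])
for d in(0,10,20,30): print(d,proj(p,[e+[0,0,d]]).round(),proj(w,[e+[0,0,d]]).round())
for th in(0,.03,.06,.1,.15):
    L=pts(q,[cov(th,250,128,0),cov(th,190,0,19)]);print(th,proj(w,L).round().tolist())
print('corner meas (448,%d)'%(200+95*.8)); s=sensors.state();print(s['ft_force'],s['torque'])
print([(d['xyz'],d['conf']) for d in search_frame(p,'lock_slot')[:1]])
```

```text
0 [[377. 189.]] [[323. 281.]]
10 [[378. 186.]] [[323. 290.]]
20 [[378. 184.]] [[323. 301.]]
30 [[378. 181.]] [[324. 312.]]
0 [[439.0, 248.0], [130.0, 399.0]]
0.03 [[444.0, 255.0], [124.0, 410.0]]
0.06 [[449.0, 264.0], [118.0, 422.0]]
0.1 [[456.0, 277.0], [110.0, 440.0]]
0.15 [[466.0, 297.0], [99.0, 466.0]]
corner meas (448,276)
[0.38742485 0.48834408 0.67727545] [-0.04074809 -0.02763699 -0.02598535]
[([558.1, 146.1, 239.9], 0.62)]
```

The picture puts the tips about 20 mm behind the nominal TCP, so the cover is only just reaching its seal. I'll press on with force watch.

Emit:
{"name": "step_arm", "arguments": {"moves": [[0,0,0.1,0,0,0,1],[0,0,0.1,0,0,0,1],[0,0,0,0,0,0,1]]}}

```text
clock: 6.48
ee_pos: [517.9, 227.1, 179.1]
tool_rot: [-3.14, -0.002, 3.109]
ft_force: [0.2, -0.1, -0.1]
grip_width: -0.1
grip_force: 0.0
```

Run:
```python
from h import *
q=np.load('q.npy');p=read_camera('scene');w=read_camera('wrist');t=read_camera('top')
s=sensors.state();print(s['ft_force'],s['tau'],s['joint_positions'])
print([(d['xyz'],d['conf']) for c in(p,t) for d in search_frame(c,'lock_slot')[:1]])
for th in(0,.03,.06,.1,.15): print(th,proj(w,pts(q,[cov(th,250,128,0)])).round().tolist())
a=w['frame'][200:480];b=cv2.resize(p['frame'][130:230,290:450],(640,400),interpolation=cv2.INTER_CUBIC)[:300]
cv2.imwrite('pics/s4.png',np.vstack([a,b]))
```

```text
[-0.21811912 -1.15356428  0.77843518] [-1.88463042e-02 -3.38121772e+01  2.33097799e+00 -2.38658416e+01
  9.11809446e-03  7.82333751e-03  8.77654020e-05] [-0.76599385  0.24251023  0.32290249  1.82971097 -0.08623361  1.08316873
  1.12612925]
[([553.4, 144.3, 233.2], 0.95), ([561.2, 143.5, 230.8], 0.67)]
0 [[448.0, 260.0]]
0.03 [[453.0, 268.0]]
0.06 [[459.0, 278.0]]
0.1 [[468.0, 293.0]]
0.15 [[480.0, 316.0]]
```

View pics/s4.png

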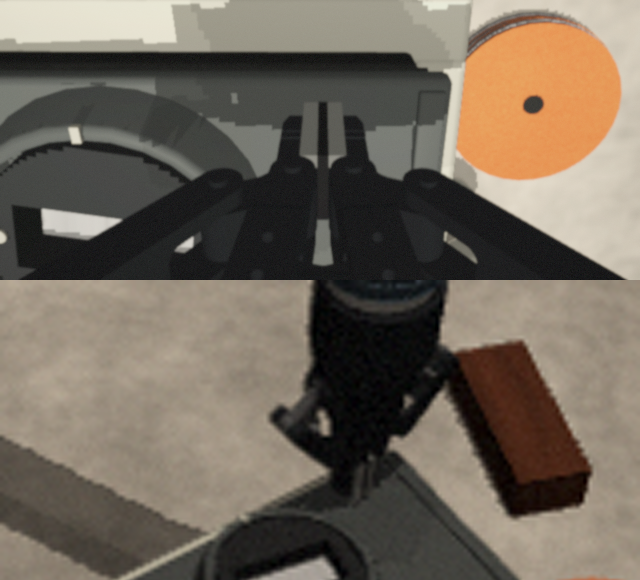

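Emit:
{"name": "step_arm", "arguments": {"moves": [[0,0,0.1,0,0,0,1],[0,0,0,0,0,0,1]]}}

```text
clock: 6.98
ee_pos: [518.6, 227.5, 173.9]
tool_rot: [-3.142, 0.0, 3.108]
ft_force: [-0.9, -0.5, 0.1]
grip_width: -0.5
grip_force: 0.0
```

Emit:
{"name": "step_arm", "arguments": {"moves": [[0,0,0.1,0,0,0,1],[0,0,0,0,0,0,1]]}}

```text
clock: 7.22
ee_pos: [518.3, 227.6, 168.3]
tool_rot: [3.141, -0.001, 3.108]
ft_force: [-1.3, 0.3, 2.7]
grip_width: 0.4
grip_force: 1.7
```

Emit:
{"name": "step_arm", "arguments": {"moves": [[0,0,0.07,0,0,0,1],[0,0,0,0,0,0,1]]}}

```text
clock: 7.48
ee_pos: [518.2, 227.6, 165.1]
tool_rot: [3.141, -0.001, 3.109]
ft_force: [-3.8, -2.8, 8.6]
grip_width: 0.1
grip_force: 4.2
```

Emit:
{"name": "step_arm", "arguments": {"moves": [[0,0,0.07,0,0,0,1],[0,0,0,0,0,0,1]]}}

```text
clock: 7.72
ee_pos: [518.2, 227.8, 164.7]
tool_rot: [3.14, -0.002, 3.108]
ft_force: [-10.6, -4.5, 23.8]
grip_width: 0.2
grip_force: 12.1
```

The cover hit its stop with 24 N at TCP z 165, so the tips touch about 38 mm behind the nominal TCP. I'll use that offset. Next: lift, part the fingers to about 24 mm and go above the slot.

Run:
```python
from h import *
plan([([518,227.5,240],3.105,2),([556,146,240],3.105,2)],.44)
```

```text
[0.0,-0.0,-0.63,0.01,-0.01,0.02,0.44]
[0.0,-0.0,-0.63,0.01,-0.01,0.02,0.44] 

[-0.34,-0.67,-0.0,0.0,-0.0,-0.0,0.44]
[-0.34,-0.67,-0.0,0.0,-0.0,-0.0,0.44]
```

Emit:
{"name": "step_arm", "arguments": {"moves": [[0,0,-0.63,0,0,0,0.44],[0,0,-0.68,0,0,0,0.44],[-0.34,-0.67,0,0,0,0,0.44],[-0.34,-0.67,0,0,0,0,0.44],[0,0,0,0,0,0,0.44],[0,0,0,0,0,0,0.44]]}}

```text
clock: 8.48
ee_pos: [556.2, 146.2, 237.6]
tool_rot: [3.141, -0.001, 3.108]
ft_force: [0.6, 0.5, -0.0]
grip_width: 23.8
grip_force: 0.0
```

Run:
```python
from h import *
q=np.load('q.npy');w=read_camera('wrist');cv2.imwrite('pics/w5.png',w['frame'])
p=read_camera('scene');t=read_camera('top')
s=sensors.state();print(s['clock'],s['ee_pos'],s['grip_width'],s['tool_rot'])
print([(d['xyz'],d['conf']) for c in(w,p,t) for d in search_frame(c,'lock_slot')[:1]])
e=s['ee_pos']
for d in(30,38,48): print(proj(w,[e+[0,0,d]]).round())
for th in(0,.03,.05): print(th,proj(w,pts(q,[cov(th,250,128,0),cov(th,250,-128,0),cov(th,190,0,3),cov(th,190,32,3),cov(th,190,-32,3)])).round().tolist())
```

```text
8.625 [555.86571668 147.76351854 237.75290608] 23.9214180225719 [ 3.14124887e+00 -9.63182575e-04  3.11162183e+00]
[([556.7, 148.9, 226.5], 0.73), ([554.7, 143.7, 225.0], 0.85), ([552.7, 109.6, 226.9], 0.49)]
[[327. 311.]]
[[328. 321.]]
[[328. 336.]]
0 [[587.0, 139.0], [59.0, 137.0], [323.0, 256.0], [384.0, 256.0], [261.0, 256.0]]
0.03 [[596.0, 141.0], [50.0, 139.0], [323.0, 261.0], [385.0, 261.0], [260.0, 261.0]]
0.05 [[602.0, 143.0], [44.0, 141.0], [323.0, 264.0], [386.0, 265.0], [259.0, 264.0]]
```

View pics/w5.png

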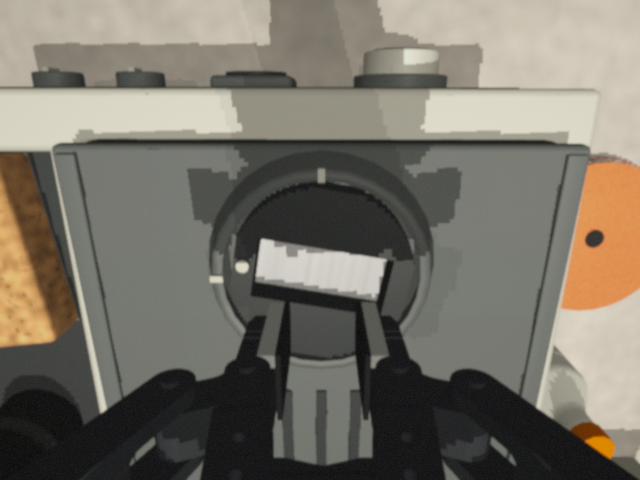

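The cover rests at about 0.03 rad. The slot centre projects where predicted, at about (321,262) after allowing for the hidden front part. The slot is already about 0.15 rad clockwise, with its edge running (258,240) to (388,262). I'll align the yaw and go down.

Emit:
{"name": "step_arm", "arguments": {"moves": [[0,0,0.2,0,0,0.95,0.44],[0,0,0.2,0,0,0.95,0.44],[0,0,0.2,0,0,0,0.44],[0,0,0.15,0,0,0,0.44],[0,0,0,0,0,0,0.44]]}}

```text
clock: 9.4
ee_pos: [555.9, 145.7, 192.3]
tool_rot: [-3.14, -0.002, 2.957]
ft_force: [0.3, -0.8, 1.1]
grip_width: 23.6
grip_force: 0.0
```

Run:
```python
from h import *
w=read_camera('wrist');cv2.imwrite('pics/w6.png',cv2.resize(w['frame'][180:400,170:490],(800,550)))
s=sensors.state();print(s['clock'],s['ee_pos'],s['grip_width'],s['tool_rot'],s['ft_force'])
```

```text
9.45 [556.47631818 145.79155477 192.96135138] 24.006591559640896 [-3.14118332e+00 -5.42985267e-04  2.95700744e+00] [ 0.23847701 -0.85299393 -0.24835082]
```

View pics/w6.png

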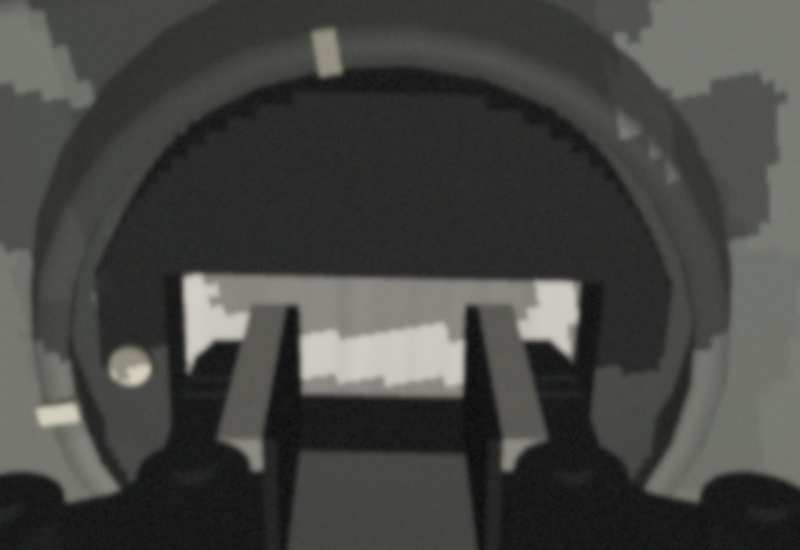

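The slot mouth spans crop columns 168–605 and rows 275–452. The tips are centred in it with 3–5 mm of clearance and aligned in yaw. Going in.

Emit:
{"name": "step_arm", "arguments": {"moves": [[0,0,0.1,0,0,0,0.44],[0,0,0.1,0,0,0,0.44],[0,0,0.06,0,0,0,0.44],[0,0,0,0,0,0,0.44]]}}

```text
clock: 9.95
ee_pos: [556.3, 145.7, 177.1]
tool_rot: [-3.141, -0.001, 2.957]
ft_force: [-0.9, -0.4, -0.3]
grip_width: 24.1
grip_force: 0.0
```

Emit:
{"name": "step_arm", "arguments": {"moves": [[0,0,0.08,0,0,0,0.44],[0,0,0,0,0,0,0.44]]}}

```text
clock: 10.2
ee_pos: [557.0, 145.9, 173.2]
tool_rot: [3.141, 0.001, 2.956]
ft_force: [0.1, 0.8, 2.0]
grip_width: 23.9
grip_force: 0.9
```

Emit:
{"name": "step_arm", "arguments": {"moves": [[0,0,0.08,0,0,0,0.44],[0,0,0,0,0,0,0.44]]}}

```text
clock: 10.45
ee_pos: [556.7, 146.0, 169.2]
tool_rot: [3.141, -0.0, 2.956]
ft_force: [-2.4, -1.0, 5.4]
grip_width: 24.0
grip_force: 3.1
```

Emit:
{"name": "step_arm", "arguments": {"moves": [[0,0,0.06,0,0,0,0.44],[0,0,0,0,0,0,0.44]]}}

```text
clock: 10.7
ee_pos: [556.7, 146.1, 167.9]
tool_rot: [3.14, -0.001, 2.956]
ft_force: [-6.3, -1.3, 16.6]
grip_width: 24.1
grip_force: 7.8
```

Emit:
{"name": "step_arm", "arguments": {"moves": [[0,0,0,0,0,1,0.44],[0,0,0,0,0,1,0.44],[0,0,0,0,0,1,0.44],[0,0,0,0,0,1,0.44],[0,0,0,0,0,1,0.44],[0,0,0,0,0,1,0.44]]}}

```text
clock: 11.45
ee_pos: [559.2, 145.4, 168.0]
tool_rot: [3.138, 0.003, 2.474]
ft_force: [-2.4, -1.5, 11.6]
grip_width: 24.2
grip_force: 6.5
```

Emit:
{"name": "step_arm", "arguments": {"moves": [[0,0,0,0,0,1,0.44],[0,0,0,0,0,1,0.44],[0,0,0,0,0,1,0.44],[0,0,0,0,0,1,0.44]]}}

```text
clock: 11.95
ee_pos: [559.0, 144.7, 168.0]
tool_rot: [3.138, 0.002, 2.153]
ft_force: [-3.2, -2.2, 13.5]
grip_width: 23.9
grip_force: 6.8
```

```bash
python3 -c "
from h import *
s=sensors.state();print(s['ee_pos'],s['tool_rot'],s['ft_force'],s['torque'],s['joint_positions'])"
```

```text
[559.00780844 144.72290902 167.96209545] [3.13794022e+00 2.07357266e-03 2.15331821e+00] [-3.16513799 -2.23604873 13.45716997] [-0.61650063  0.67203852  0.12489242] [-0.76926677  0.29120353  0.52426954  1.82630386 -0.16427369  1.06303717
  0.39892097]
```

Emit:
{"name": "step_arm", "arguments": {"moves": [[0,0,0.03,0,0,1,0.44],[0,0,0,0,0,1,0.44],[0,0,0,0,0,1,0.44],[0,0,0,0,0,1,0.44],[0,0,0,0,0,1,0.44],[0,0,0,0,0,1,0.44],[0,0,0,0,0,1,0.44]]}}

```text
clock: 12.82
ee_pos: [558.3, 143.8, 167.8]
tool_rot: [3.14, -0.0, 1.593]
ft_force: [-7.5, -4.0, 21.6]
grip_width: 23.5
grip_force: 11.3
```

```bash
python3 -c "
from h import *
s=sensors.state();print(s['ee_pos'],s['tool_rot'],s['ft_force'],s['torque'])"
```

```text
[558.28778435 143.80513735 167.76890489] [ 3.13989077e+00 -2.65766871e-04  1.59268849e+00] [-7.52296737 -4.01562899 21.59017429] [-1.00406928  1.72609449  0.05813833]
```

Emit:
{"name": "step_arm", "arguments": {"moves": [[0,0,0,0,0,1,0.44],[0,0,0,0,0,1,0.44],[0,0,0,0,0,0,0.44]]}}

```text
clock: 13.2
ee_pos: [558.0, 143.6, 167.7]
tool_rot: [3.141, -0.0, 1.434]
ft_force: [-7.7, -4.3, 23.1]
grip_width: 24.1
grip_force: 11.6
```

```bash
python3 -c "
from h import *
s=sensors.state();print(s['ee_pos'],s['tool_rot'],s['ft_force'],s['torque'])"
```

```text
[557.98250674 143.58812029 167.72706011] [ 3.14078860e+00 -3.38898205e-04  1.43392570e+00] [-7.65994105 -4.34751477 23.12350642] [-0.9993763   1.93281143 -0.04149195]
```

Emit:
{"name": "step_arm", "arguments": {"moves": [[0,0,0,0,0,1,0.44],[0,0,0,0,0,1,0.44],[0,0,0,0,0,0,0.44]]}}

```text
clock: 13.58
ee_pos: [559.9, 145.4, 167.8]
tool_rot: [3.137, -0.004, 1.276]
ft_force: [-4.3, -1.3, 19.5]
grip_width: 23.8
grip_force: 14.0
```

Run:
```python
from h import *
w=read_camera('wrist');t=read_camera('top');s=sensors.state();print(s['ee_pos'],s['tool_rot'],s['ft_force'],s['torque'])
cv2.imwrite('pics/w7.png',w['frame'])
```

```text
[559.87723852 145.39355144 167.84002246] [ 3.1369682  -0.00365871  1.27628457] [-4.20526116 -2.01086424 18.87809944] [-0.50923147  1.04907779  0.17395404]
```

View pics/w7.png

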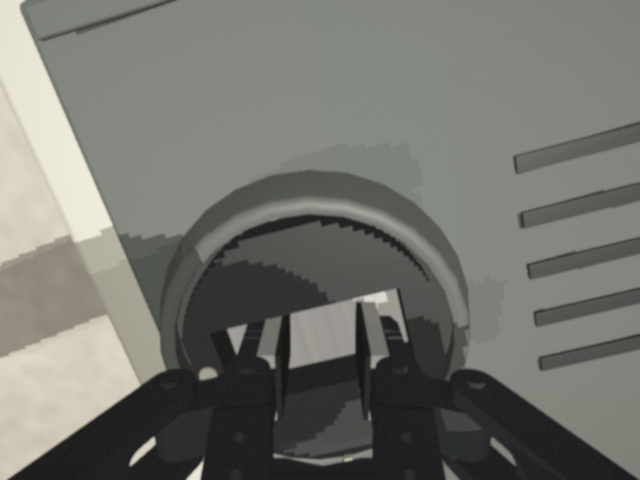

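The slot edge, (225,332) to (398,290), is now nearly parallel to the front-to-rear vents. One more firm nudge to its stop.

Emit:
{"name": "step_arm", "arguments": {"moves": [[0,0,0,0,0,1,0.44],[0,0,0,0,0,0,0.44]]}}

```text
clock: 13.92
ee_pos: [560.4, 145.4, 167.9]
tool_rot: [3.135, -0.003, 1.202]
ft_force: [-3.1, -2.6, 18.5]
grip_width: 23.8
grip_force: 39.6
```

```bash
python3 -c "
from h import *
s=sensors.state();print(s['ee_pos'],s['tool_rot'],s['ft_force'],s['torque'])"
```

```text
[560.39381443 145.35146803 167.86400943] [ 3.13530137e+00 -2.76325811e-03  1.20220552e+00] [-3.1497168  -2.63046777 18.46136971] [-0.50442436  0.87156021  1.27782478]
```

The torque jumped to 1.3 N m, so the lock is at its stop. I'll relax the twist and withdraw straight up.

Emit:
{"name": "step_arm", "arguments": {"moves": [[0,0,0,0,0,-1,0.44],[0,0,0,0,0,-1,0.44],[0,0,-0.1,0,0,0,0.44],[0,0,-0.2,0,0,0,0.44],[0,0,-0.4,0,0,0,0.44],[0,0,-0.8,0,0,0,0.44],[0,0,-0.8,0,0,0,0.44],[0,0,0,0,0,0,0.44]]}}

```text
clock: 14.92
ee_pos: [559.1, 146.4, 305.3]
tool_rot: [3.135, -0.005, 1.356]
ft_force: [0.6, -0.4, -0.5]
grip_width: 23.9
grip_force: 0.0
```

Run:
```python
from h import *
w=read_camera('wrist');s=sensors.state();print(s['clock'],s['ee_pos'],s['tool_rot'],s['ft_force'],s['torque'])
cv2.imwrite('pics/w8.png',w['frame'])
```

```text
14.975 [557.40017455 146.16580532 302.51514239] [ 3.13946023e+00 -2.36741387e-03  1.35653515e+00] [ 0.75445701 -0.19386259 -1.26826539] [-0.03674068  0.03661563 -0.04760824]
```

View pics/w8.png

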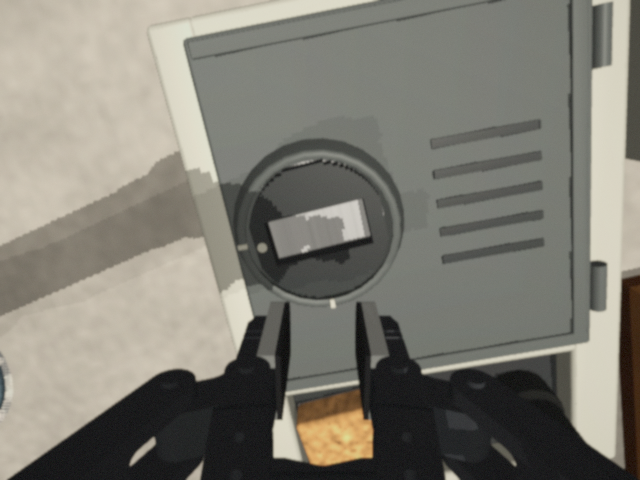

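Run:
```python
from h import *
q=np.load('q.npy');w=read_camera('wrist')
def ang(a,b,z):
    d=atz(w,b,z)-atz(w,a,z);return np.arctan2(d[1],d[0]).round(3)
print('vents',[ang(a,b,203) for a,b in(((431,142),(540,123)),((433,175),(541,155)),((437,205),(542,184)),((440,233),(543,214)),((443,261),(543,241)))])
print('left side edge',ang((187,42),(410,4),203),'right side',ang((300,388),(585,342),203))
print('floor',ang((277,260),(370,235),207),'top front edge',ang((270,222),(362,199),222))
print('extr yaw',q[2],'dot',atz(w,(262,248),221),'mark',atz(w,(243,247),222),'pred centre',pts(q,[cov(.01,190,0,19)]))
g=w['frame'];cv2.imwrite('pics/w9.png',cv2.resize(g[120:320,220:420],(600,600),interpolation=cv2.INTER_CUBIC))
```

```text
vents [np.float64(-0.042), np.float64(-0.028), np.float64(-0.009), np.float64(-0.021), np.float64(-0.0)]
left side edge -0.061 right side -0.027
floor 0.063 top front edge 0.037
extr yaw -0.036225124555927614 dot [518.20193336 142.39428962 221.        ] mark [506.76295753 145.9304591  222.        ] pred centre [[556.33800653 145.86578309 223.89851835]]
```

View pics/w9.png

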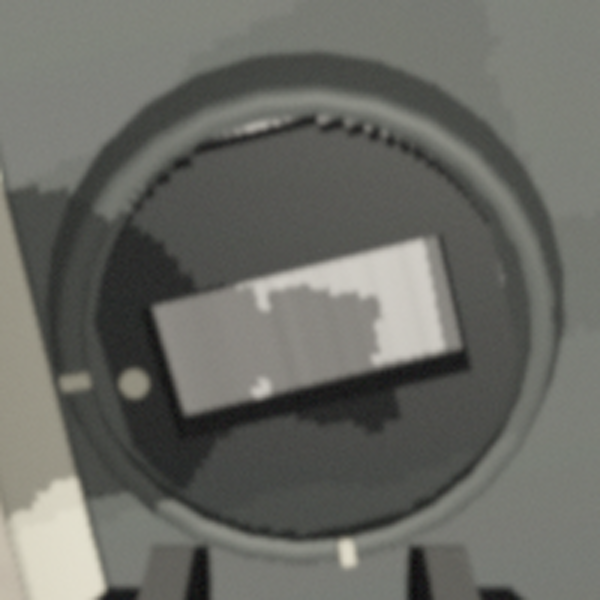

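Run:
```python
from h import *
q=np.load('q.npy');w=read_camera('wrist')
f=lambda u,z:R.from_euler('z',-q[2]).apply(atz(w,u,z)-[q[0],q[1],0])
for n,a,b,z in(('mouth rear',(281,264),(375.7,242.7),221),('mouth front',(270.7,222),(366.7,198.3),221)):
    A,B=f(a,z),f(b,z);print(n,A.round(1),B.round(1),np.arctan2(*(B-A)[[1,0]]).round(3))
m1,m2,d=f((245,247),221),f((335.7,304),221),f((264.7,247.7),221)
print('marks',m1.round(1),m2.round(1),'45deg err',(np.arctan2(*(m2-m1)[[1,0]])+np.pi/4).round(3),'dot',d.round(1))
print('cover front corners',f((187,42),203).round(1),f((250,395),203).round(1))
```

```text
mouth rear [-94.2  40.6 221. ] [-32.2  44.2 221. ] 0.058
mouth front [-94.7  69.2 221. ] [-33.6  73.6 221. ] 0.072
marks [-114.3   55.9  221. ] [-64.3   6.3 221. ] 45deg err 0.004 dot [-102.1   53.3  221. ]
cover front corners [-122.9  180.8  203. ] [-142.7  -67.1  203. ]
```

Run:
```python
from h import *
q=np.load('q.npy');w=read_camera('wrist');s=sensors.state();print(s['clock'])
def T(r,t): M=np.eye(4);M[:3,:3]=r.as_matrix();M[:3,3]=t;return M
cw=T(R.from_rotvec(np.ravel(w['rvec'])),np.ravel(w['tvec']))
ct=cw@T(R.from_euler('xyz',s['tool_rot']),s['ee_pos'])
c=ct@np.linalg.inv(T(R.from_euler('xyz',[3.1370,-.0037,1.2763]),[559.9,145.4,167.8]))
p=dict(w);p['rvec']=R.from_matrix(c[:3,:3]).as_rotvec();p['tvec']=c[:3,3]
f=lambda u,z:R.from_euler('z',-q[2]).apply(atz(p,u,z)-[q[0],q[1],0])
g=lambda a,b,z:np.arctan2(*(f(b,z)-f(a,z))[[1,0]]).round(3)
print('slot',g((225,332),(398,290),221),'vents',[g(a,b,203) for a,b in(((516,158),(640,124)),((521,213),(640,184)),((530,265),(640,239)),((541,357),(640,337)))])
print('dot',f((207,373),221),'ctr',[-64,56.4])
```

```text
15.125
slot 0.003 vents [np.float64(0.016), np.float64(-0.005), np.float64(-0.004), np.float64(-0.026)]
dot [-101.38321801   57.06789447  221.        ] ctr [-64, 56.4]
```

Comparing the two looks: the slot was at 1.57 rad while held, but unwinding the twist with the tips still pressed on the floor dragged it back to about 1.50. I'll re-enter just clear of the slot floor, turn to the stop on the walls only, and lift without turning back.

Emit:
{"name": "step_arm", "arguments": {"moves": [[-0.02,-0.02,0.5,0,0,-1,0.44],[0,0,0.5,0,0,-1,0.44],[0,0,0.5,0,0,-0.8,0.44],[0,0,0.25,0,0,0,0.44],[0,0,0,0,0,0,0.44],[0,0,0.15,0,0,0,0.44],[0,0,0.15,0,0,0,0.44],[0,0,0.08,0,0,0,0.44],[0,0,0,0,0,0,0.44]]}}

```text
clock: 16.25
ee_pos: [554.9, 144.8, 172.5]
tool_rot: [-3.141, 0.0, 1.58]
ft_force: [0.9, -0.1, 0.2]
grip_width: 23.9
grip_force: 0.0
```

Emit:
{"name": "step_arm", "arguments": {"moves": [[0,0.03,0,0,0,1,0.44],[0,0,0,0,0,1,0.44],[0,0,0,0,0,1,0.44],[0,0,0,0,0,0,0.44]]}}

```text
clock: 16.75
ee_pos: [557.5, 145.3, 173.4]
tool_rot: [3.141, -0.001, 1.342]
ft_force: [-0.5, 0.3, -0.0]
grip_width: 24.0
grip_force: 0.2
```

```bash
python3 -c "
from h import *
s=sensors.state();print(s['ee_pos'],s['tool_rot'],s['ft_force'],s['torque'])"
```

```text
[557.46674216 145.32191457 173.36092079] [ 3.14078148e+00 -7.52831640e-04  1.34159999e+00] [-4.94344620e-01  2.89090320e-01 -3.24297708e-04] [ 0.06175318 -0.02304018  0.01890453]
```

Emit:
{"name": "step_arm", "arguments": {"moves": [[0,0,0,0,0,0.8,0.44],[0,0,0,0,0,0,0.44]]}}

```text
clock: 17.0
ee_pos: [557.6, 145.4, 173.3]
tool_rot: [3.141, -0.001, 1.279]
ft_force: [0.3, 0.7, 0.8]
grip_width: 23.7
grip_force: 2.8
```

```bash
python3 -c "
from h import *
s=sensors.state();print(s['ee_pos'],s['tool_rot'],s['ft_force'],s['torque'])"
```

```text
[557.6030179  145.35675116 173.34335986] [ 3.14052406e+00 -9.42548162e-04  1.27876906e+00] [0.27775922 0.65517684 0.76384799] [ 0.13139468 -0.09057531  0.12911439]
```

Emit:
{"name": "step_arm", "arguments": {"moves": [[0,0,0,0,0,0.6,0.44],[0,0,0,0,0,0,0.44]]}}

```text
clock: 17.25
ee_pos: [557.2, 145.4, 173.4]
tool_rot: [3.141, -0.0, 1.233]
ft_force: [0.0, 0.2, 1.9]
grip_width: 24.2
grip_force: 16.8
```

```bash
python3 -c "
from h import *
s=sensors.state();print(s['ee_pos'],s['tool_rot'],s['ft_force'],s['torque'])"
```

```text
[557.18036412 145.3583098  173.39049134] [ 3.14127738e+00 -1.28372610e-04  1.23281078e+00] [0.01586817 0.21552068 1.94692457] [0.06594179 0.10850754 0.66582479]
```

Emit:
{"name": "step_arm", "arguments": {"moves": [[0,0,0,0,0,-0.8,0.44],[0,0,0,0,0,-0.5,0.44],[0,0,-0.2,0,0,0,0.44],[0,0,-0.3,0,0,0,0.44],[0,0,-0.6,0,0,0,0.44],[0,0,-0.6,0,0,0,0.44],[0,0,-0.6,0,0,0,0.44],[0,0,0,0,0,0,0.44]]}}

```text
clock: 18.25
ee_pos: [560.0, 144.6, 316.2]
tool_rot: [3.134, -0.005, 1.331]
ft_force: [-0.2, 0.3, -0.2]
grip_width: 23.7
grip_force: 0.0
```

Run:
```python
from h import *
w=read_camera('wrist');s=sensors.state();print(s['clock'],s['ee_pos'],s['tool_rot'],s['ft_force'])
g=cv2.resize(w['frame'][120:320,220:420],(600,600),interpolation=cv2.INTER_CUBIC);cv2.imwrite('pics/w10.png',g)
q=np.load('q.npy');f=lambda u,z:R.from_euler('z',-q[2]).apply(atz(w,u,z)-[q[0],q[1],0])
# bright slot floor: long-edge direction; dot: small bright blob
m=(w['frame'].min(2)>105).astype(np.uint8);m[:, :230]=0;m[:,410:]=0;m[:170]=0;m[290:]=0
n,l,st,c=cv2.connectedComponentsWithStats(m)
for i in range(1,n):
    if st[i,4]>15: print(st[i].tolist(),c[i].round(1),f(c[i],221).round(1))
k=1+np.argmax(st[1:,4]);b=cv2.boxPoints(cv2.minAreaRect(np.argwhere(l==k)[:,::-1].astype(np.float32)))
print(np.array([f(x,207) for x in b]).round(1))
```

```text
18.3 [558.54894876 144.51291823 313.81485623] [ 3.13765079e+00 -3.12822351e-03  1.33134251e+00] [-0.25894418  0.19699069 -1.10857442]
[230, 170, 18, 14, 174] [236.6 175.2] [-106.4   99.7  221. ]
[250, 170, 20, 20, 122] [258.4 178.3] [-93.2  94.9 221. ]
[331, 170, 79, 120, 3064] [391.7 241.8] [-16.2  35.2 221. ]
[269, 195, 97, 54, 3450] [317.7 221. ] [-61.9  59.5 221. ]
[230, 221, 21, 69, 723] [236.5 266.4] [-122.7   39.4  221. ]
[257, 234, 9, 8, 53] [261.1 237.7] [-101.3   55.9  221. ]
[239, 239, 9, 5, 34] [243.2 241.3] [-113.6   55.9  221. ]
[274, 279, 26, 11, 92] [284.6 285.5] [-93.8  18.9 221. ]
[252, 280, 28, 10, 169] [263.2 285.9] [-108.4   21.6  221. ]
[[-94.9  69.1 207. ]
 [-31.5  69.3 207. ]
 [-30.8  41.7 207. ]
 [-96.1  41.1 207. ]]
```

The slot now runs front to rear (0.003–0.01 rad), the dot lines up with the locked mark (both at y 55.9 mm), and the cover stayed shut with the arm clear. Handing in.

```bash
python3 -c "
from station import *
print(bot.sign_off())"
```

```text
the job is handed in; nothing more can be done
None
```

The filter cover is shut and its lock is turned clockwise a full quarter turn to its stop; at hand-in (about 18 s) the arm was clear, but no verdict came back.

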